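# Bring the short spice jar round and point it out

## Task

The cook is looking for the short jar: push the spice turntable round until that jar stands at the front, on the side facing the robot, and the turntable is at rest. Then point the jar out with the fingertips, about 2 cm above the middle of its lid, for at least two seconds, and finish still pointing there. Do not touch, lift or tip any of the jars, and leave the big canister beside the turntable alone.

Things in the scene. Friction and masses are not known exactly. Their poses are not given: they have to be found in the camera images.
- turntable: Wooden spice turntable: round plate 284 mm across with five upright spoke walls, turning freely either way about its middle, without stop; light friction (0.05 N m) stops it when no longer pushed. Origin on the axis at counter height, z up; x, y turn with it. Floor 22 mm above the counter, lip 14 mm above the floor, hub 34 mm across and 70 mm above the floor. Jars stand about 95 mm from the axis.
- turntable_wall (a point): Middle of the top edge of one of the five alike spoke walls, 87 mm above the counter and 75 mm from the axis, at angle 0 (+x) of the plate; the others are at 72, 144, 216 and 288 degrees (counter-clockwise from above). Each is 6 mm thick, 65 mm high above the floor, and runs out from the hub to 136 mm from the axis. It can be pushed with a closed fingertip (1 to 2 N).
- turntable_empty (a point): Middle of the floor of the one empty compartment of the five, 22 mm above the counter and 88 mm from the axis, at 324 degrees of the plate: a closed fingertip can go down here between the walls (100 mm apart at this radius) and push either of them
- turntable_foot: The fixed black foot under the plate, 190 mm across and 12 mm high; it does not turn. Origin: on the turning axis at counter height. Its x axis points away from the robot, y to the robot's left, so the front of the turntable is its -x side.
- short_jar: The short square spice jar that the cook wants: glass body 45 x 45 mm, round steel lid 43 mm across, only 52 mm high over all (the others are 86 mm), about 0.11 kg, nutmegs inside. Loose, standing in the compartment on the -x side of the turntable plate and carried round with it. Origin: centre of its underside, z up. At the front means within about 25 degrees of straight in front of the axis
- short_jar_lid (a point): Middle of the top face of the short jar's lid, 52 mm above the jar's underside (about 74 mm above the counter); z up.
- tall_jar_a: Tall square spice jar, a bystander: glass body 45 x 45 mm, round steel lid 43 mm across, 86 mm high over all, about 0.17 kg, cinnamon sticks inside. Loose, standing in a compartment of the turntable. Origin: centre of its underside, z up.
- tall_jar_b: Tall square spice jar, a bystander: glass body 45 x 45 mm, round steel lid 43 mm across, 86 mm high over all, about 0.17 kg, cinnamon sticks inside. Loose, standing in a compartment of the turntable. Origin: centre of its underside, z up.
- tall_jar_c: Tall square spice jar, a bystander: glass body 45 x 45 mm, round steel lid 43 mm across, 86 mm high over all, about 0.17 kg, cinnamon sticks inside. Loose, standing in a compartment of the turntable. Origin: centre of its underside, z up.
- canister: Big round glass canister, a bystander: 102 mm across, 128 mm high with its steel lid, about 0.7 kg, walnuts inside, on the counter to the robot's right of the turntable. Origin: centre of its underside.
There are look-alikes about, which are no part of the job. Leave any purple or red look-alike of the short_jar alone.

How it is judged:
By the outcome, as a careful person would: the job done as asked, in the order asked, and still so for the second after the job is handed in, with the robot touching nothing.
It also fails if it takes over 54 s, if anything falls off the work surface, if the arm or the gripper's body presses on something with over 40 N, if the wrist force passes 120 N, or if a joint passes its speed limit or range.

## Robot

A 6-joint arm with a two-finger parallel gripper is mounted at the origin on the work surface. World frame = base frame: x ahead of the robot, y to its left, z up, the work surface at z = 0. Lengths are in m, angles in rad, forces in N, time in s.
With the tool pointing down it reaches from about 0.3 to 0.775 m from the base axis. Payload 14.6 kg.
Tool frame: the origin (TCP) lies between the finger pads, 19 mm behind the fingertips; this is the grasp point; z points along the fingers, y is the line along which they close (so a half turn about z gives the same grasp; the last joint's range is limited). The gripper opens to 94 mm and grips with 3 to 60 N. Pads are 16 mm wide; open, the fingers measure 119 mm over their backs; the gripper's body (75 mm by 177 mm) begins 78 mm behind the grasp point.
Start: joints at [-1.361, 0.3, 1.521, -0, 1.321, -0.067], TCP at [0.15, -0.529, 0.224] pointing down, gripper open.
Joint ranges: [-3.03, 3.03], [-0.79, 2.21], [0.23, 2.52], [-1.04, 4.18], [0, 3.07], [-2.55, 2.55]. Speed limits (rad/s): [2.22, 2.22, 2.57, 3.14, 3.14, 3.14].

## Interface

Orientations are given as [roll, pitch, yaw] about the fixed x, y, z axes, in that order (R = Rz(yaw) Ry(pitch) Rx(roll)).
In Python, from station import telemetry, optics, ctrl gives the robot as it stands.
- The arm moves only by the tool carry_out, never from a script. Its argument "plan" is a list that holds one entry, the list of rows, each a list of 7 numbers: the shift along the tool's x, y, z in mm, then the turn, a rotation vector about the tool's x, y, z in rad, then the finger opening in mm, from 0 to 94. A call has 1 to 20 rows; each row shifts and turns the commanded pose from where the row before left it, along the tool's axes as they then stand; what a row does not reach is not made up. A row lasts 1/12 s, in which the tool goes at most 41.7 mm and 7.16 degrees, less where a joint would pass 70% of its speed; a pose out of reach is approached as far as the arm can. A call with a gripper value outside its range is refused whole. The fingers move at their own pace and stop on an object; "squeeze" is the grip in N (left out, the last holds). Time passes only in rows, so rows that do not move let the fingers close. It gives the time, the measured TCP pose, the force, the opening and the grip force at its end, in the units of the state.
- telemetry.get_obs(): the state, without advancing time (a new reading comes with each control period).
- optics.camera(name): name is "scene" or "side" or "wrist"; returns a dict with "pixels" (400x640x3 uint8, red, green, blue), "intrinsics" (3x3 intrinsics, pixels), "dist_coeffs" ([k1, k2, p1, p2, k3] as OpenCV has them; the pictures are not rectified), "origin" and "rotation" of the camera in the world. Camera axes: x right, y down, z forward; pixel columns grow to the right and rows downward; lengths in m; the calibration is good to about 2 mm. A picture is of the moment at which its call begins. There is no depth.
- ctrl.hand_in(): hands the job in; it is judged then, once.
The state is a dict: "time_s": time; "qpos": joint angles; "joint_vel": joint speeds; "tau": joint torques, N m; "ee_pos": TCP position; "eef_rot": TCP orientation; "force": force on the tool from outside, world axes, zero at the start; "moment": the same for the moment, N m; "grip_width": finger opening in m; "grip_force": force on a finger pad.
Only numpy, scipy, OpenCV 4.12 (cv2) and the standard library are available. Lean on these libraries where they do the work, as an engineer would, in place of code of your own. Each camera call takes 0.05 s, during which the arm holds its last target. There are 200 camera calls.

## Working session

There is one attempt and no reset: what is moved stays moved. The work goes in short steps, Python scripts to look and compute and a tool call to move; the robot and the scene stay as the last step left them, time stands still between calls to the robot, and variables do not carry over. Pictures are saved under pics/ and viewed, at most 10 in all, crops included, and the job is handed in when it is done.

Besides the shell and the picture viewer there is one more tool, called after ">>>" as a command line: name --argument value ..., lists and objects as JSON in quotes. carry_out: Moves the arm, as the interface text tells. Its arguments: {"type":"object","properties":{"plan":{"type":"array","items":{"type":"array","items":{"type":"array","items":{"type":"number"}}}},"squeeze":{"type":"number"}},"required":["plan"]}

```bash
mkdir -p pics; cat > h.py <<'E'
import numpy as np, cv2
from station import telemetry, optics, ctrl
def snap(n,f):
    c=optics.camera(n); cv2.imwrite(f'pics/{f}.png',c['pixels'][:,:,::-1]); np.save(f'pics/{f}.npy',c,allow_pickle=True); return c
def load(f): return np.load(f'pics/{f}.npy',allow_pickle=True).item()
def pt(c,u,v,z):
    p=cv2.undistortPoints(np.array([[[u,v]]],float),np.array(c['intrinsics']),np.array(c['dist_coeffs']))[0,0]
    d=np.array(c['rotation'])@np.array([p[0],p[1],1]); o=np.array(c['origin']); return o+d*(z-o[2])/d[2]
def proj(c,P):
    R=np.array(c['rotation']); t=-R.T@np.array(c['origin'])
    return cv2.projectPoints(np.array(P,float).reshape(-1,1,3),cv2.Rodrigues(R.T)[0],t,np.array(c['intrinsics']),np.array(c['dist_coeffs']))[0][:,0]
E
python3 -c "
from h import *
for n in ('scene','side'): c=snap(n,n+'0'); print(n,c['origin'],c['rotation'])
print(telemetry.get_obs())"
```

```text
scene [ 1.02034681 -0.56510851  1.40250294] [-2.61911792 -0.01000835  0.79349383]
side [-0.10410027  0.84071948  1.16661244] [-2.38845398 -0.00767869 -2.51076366]
{'time_s': 0.1, 'qpos': array([-1.36061915e+00,  3.00428325e-01,  1.52150718e+00,  1.10117983e-05,
        1.32070764e+00, -6.66229770e-02]), 'joint_vel': array([ 0.00070812, -0.00182836, -0.00290354,  0.0004784 , -0.00061048,
       -0.00062297]), 'tau': array([ 1.88361249e-03, -5.32642615e+01, -3.53279936e+01,  7.09860865e-02,
        2.34930374e-02, -5.85734460e-05]), 'ee_pos': array([ 0.15024641, -0.52885832,  0.22374104]), 'eef_rot': array([-3.14054520e+00, -8.05778776e-05,  2.76797377e-01]), 'force': array([ 0.33278512, -0.52181608,  0.39405825]), 'moment': array([-0.0329041 ,  0.01680653, -0.0334851 ]), 'grip_force': 0.0, 'grip_width': 0.09428994676437705}
```

View pics/scene0.png

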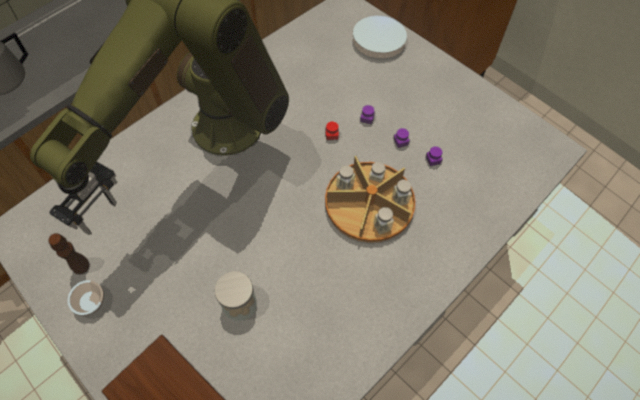

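View pics/side0.png

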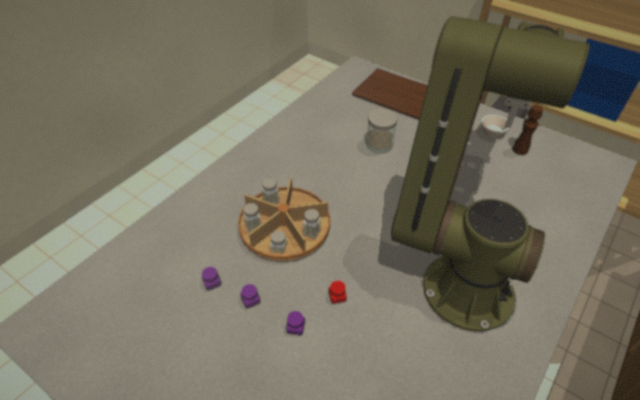

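```bash
sed -i 's/^def snap/from scipy.spatial.transform import Rotation as Ro\ndef Rm(c): return Ro.from_euler("xyz",c["rotation"]).as_matrix()\ndef snap/; s/np.array(c\[.rotation.\])/Rm(c)/' h.py
python3 -c "
from h import *
a=cv2.imread('pics/scene0.png')[150:250,310:430]; b=cv2.imread('pics/side0.png')[170:270,225:345]
cv2.imwrite('pics/crop0.png',np.vstack([cv2.resize(x,None,fx=3,fy=3,interpolation=cv2.INTER_CUBIC) for x in (a,b)]))
for f,u,v in (('scene0',372,189),('side0',284,209)): print(pt(load(f),u,v,.092))
print(pt(load('scene0'),234,290,.128),pt(load('side0'),382,119,.128))
print(pt(load('scene0'),370,203,.036),pt(load('side0'),284,222,.036))
"
```

```text
[0.55784414 0.12784927 0.092     ]
[0.54873986 0.13137895 0.092     ]
[ 0.52923606 -0.38369854  0.128     ] [ 0.51922121 -0.37067544  0.128     ]
[0.56837414 0.11525129 0.036     ] [0.54902692 0.13557101 0.036     ]
```

View pics/crop0.png

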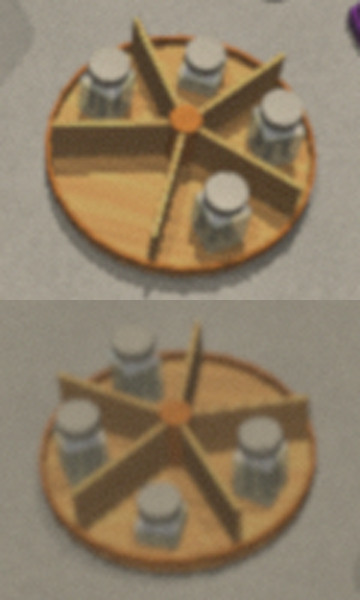

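The two crops show the turntable. The hub is at scene (372,189) and side (283,207). The lowest jar, with its lid at scene (378,167) and side (278,236), is the short jar. The empty compartment is at scene (345,215). Candidates for the short jar: red (332,130), purple (368,114), (402,138) and (435,156), which are look-alikes on the counter; and on the turntable the tall jars at (346,175), (403,188) and (386,216), and the short jar at (378,170). I choose the last.

```bash
python3 -c "
from h import *
S,D=load('scene0'),load('side0')
C=(pt(S,372,189.3,.092)+pt(D,283.3,207.3,.092))/2; print('C',C)
def ang(P): d=P-C; return np.degrees(np.arctan2(d[1],d[0])).round(1),np.hypot(d[0],d[1]).round(3)
for (u,v) in [(136,20),(280,58),(300,190),(153,240),(50,127)]: print('S wall',ang(pt(S,u/3+310,v/3+150,.087)))
for (u,v) in [(197,325),(305,400),(238,520),(78,495),(60,377)]: print('D wall',ang(pt(D,u/3+225,(v-300)/3+170,.087)))
for c,n,(u,v),z in [(S,'short',(204,52),.074),(S,'ta',(108,67),.108),(S,'tb',(279,109),.108),(S,'tc',(227,194),.108)]: print(n,pt(c,u/3+310,v/3+150,z),ang(pt(c,u/3+310,v/3+150,z)))
for n,(u,v),z in [('short',(160,497),.074),('t',(262,437),.108)]: P=pt(D,u/3+225,(v-300)/3+170,z); print(n,P,ang(P))
for u,v in [(332,130),(368,114),(402,138),(435,156)]: print(pt(S,u,v,.04))
"
```

```text
C [0.55664606 0.12721085 0.092     ]
S wall (np.float64(155.5), np.float64(0.13))
S wall (np.float64(81.5), np.float64(0.128))
S wall (np.float64(9.2), np.float64(0.137))
S wall (np.float64(-59.7), np.float64(0.142))
S wall (np.float64(-130.3), np.float64(0.136))
D wall (np.float64(-61.6), np.float64(0.128))
D wall (np.float64(-135.1), np.float64(0.133))
D wall (np.float64(153.2), np.float64(0.148))
D wall (np.float64(86.8), np.float64(0.133))
D wall (np.float64(13.2), np.float64(0.129))
short [0.51034669 0.21029373 0.074     ] (np.float64(119.1), np.float64(0.095))
ta [0.4678112  0.10651675 0.108     ] (np.float64(-166.9), np.float64(0.091))
tb [0.62225363 0.19357041 0.108     ] (np.float64(45.3), np.float64(0.093))
tc [0.65068628 0.08327015 0.108     ] (np.float64(-25.0), np.float64(0.104))
short [0.50754689 0.20872967 0.074     ] (np.float64(121.1), np.float64(0.095))
t [0.45679563 0.11319994 0.108     ] (np.float64(-172.0), np.float64(0.101))
[0.28654248 0.23153988 0.04      ]
[0.3234425  0.37112531 0.04      ]
[0.47353477 0.37706863 0.04      ]
[0.59810697 0.39988712 0.04      ]
```

>>> carry_out --plan '[[[0, 0, 0, 0, 0, 0.0923, 0], [0, 0, 0, 0, 0, 0.0923, 0], [0, 0, 0, 0, 0, 0.0923, 0], [20, -28, 0, 0, 0, 0, 0], [20, -28, 0, 0, 0, 0, 0], [20, -28, 0, 0, 0, 0, 0], [20, -28, 0, 0, 0, 0, 0], [20, -28, 0, 0, 0, 0, 0], [20, -28, 0, 0, 0, 0, 0], [20, -28, 0, 0, 0, 0, 0], [20, -28, 0, 0, 0, 0, 0], [20, -28, 0, 0, 0, 0, 0], [20, -28, 0, 0, 0, 0, 0], [20, -28, 0, 0, 0, 0, 0], [20, -28, 0, 0, 0, 0, 0], [20, -28, 0, 0, 0, 0, 0], [20, -28, 0, 0, 0, 0, 0], [20, -28, 0, 0, 0, 0, 0], [20, -28, 0, 0, 0, 0, 0], [0, 0, 0, 0, 0, 0, 0]]]'

```text
time_s: 1.77
ee_pos: [0.4723, -0.0773, 0.2239]
eef_rot: [-3.141, 0.0, 0.004]
force: [-0.6, -0.7, 0.4]
grip_width: 0.0006
grip_force: 0.0
```

```bash
python3 -c "
from h import *
c=snap('wrist','w1'); o=telemetry.get_obs(); print(o['ee_pos'],o['eef_rot'],o['time_s'],o['force'],o['grip_width'])
C=[.5566,.1272]
for P in [C+[.092],[.5104,.209,.074],[.545,.033,.022]]: print(proj(c,P))"
```

```text
[ 0.47108429 -0.079111    0.22374706] [-3.14126023e+00  8.85962468e-04  3.55106904e-03] 1.8167 [-0.35731916  1.18264182 -0.60734396] 0.00019835972456695402
[[102.31549192 111.12484892]]
[[ 44.80921758 157.43485556]]
[[225.03359909 122.9748766 ]]
```

View pics/w1.png

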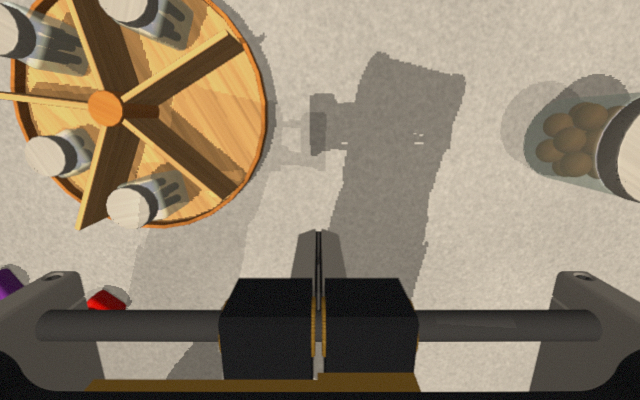

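The wrist view shows the hub at (106,108), as predicted. The empty compartment opens to the right around (215,120), between wall tips (240,38) and (233,198). The short jar's lid is at (50,155).

```bash
python3 -c "
from h import *
c=load('w1'); C=pt(c,106,108,.092); print(C)
for u,v in [(240,38),(233,196),(82,226)]:
  d=pt(c,u,v,.087)-C; print(np.degrees(np.arctan2(d[1],d[0])),np.hypot(*d[:2]))
print(pt(c,50,150,.074))
C=(C+np.array([.5566,.1272,0]))/2
a=np.radians(-97); T=C[:2]+.095*np.array([np.cos(a),np.sin(a)]); p=telemetry.get_obs()['ee_pos']; print(C,T,(T-p[:2])*1000)
for k in range(-97,5,6): 
  b=np.radians(k); print(k,(C[:2]+.095*np.array([np.cos(b),np.sin(b)])).round(4))
"
```

```text
[0.55943352 0.12317862 0.092     ]
-64.72565793208284 0.14287342208143025
-127.59536516467038 0.1418445996671409
156.86663202118217 0.13078480997992564
[0.51813164 0.20171025 0.074     ]
[0.55801676 0.12518931 0.046     ] [0.54643917 0.03089743] [ 75.35488191 110.00842967]
-97 [0.5464 0.0309]
-91 [0.5564 0.0302]
-85 [0.5663 0.0306]
-79 [0.5761 0.0319]
-73 [0.5858 0.0343]
-67 [0.5951 0.0377]
-61 [0.6041 0.0421]
-55 [0.6125 0.0474]
-49 [0.6203 0.0535]
-43 [0.6275 0.0604]
-37 [0.6339 0.068 ]
-31 [0.6394 0.0763]
-25 [0.6441 0.085 ]
-19 [0.6478 0.0943]
-13 [0.6506 0.1038]
-7 [0.6523 0.1136]
-1 [0.653  0.1235]
```

>>> carry_out --plan '[[[15, -22, 0, 0, 0, 0, 0], [15, -22, 0, 0, 0, 0, 0], [15, -22, 0, 0, 0, 0, 0], [15, -22, 0, 0, 0, 0, 0], [15, -22, 0, 0, 0, 0, 0], [0, 0, 0, 0, 0, 0, 0], [0, 0, 15, 0, 0, 0, 0], [0, 0, 15, 0, 0, 0, 0], [0, 0, 15, 0, 0, 0, 0], [0, 0, 15, 0, 0, 0, 0], [0, 0, 15, 0, 0, 0, 0], [0, 0, 15, 0, 0, 0, 0], [0, 0, 15, 0, 0, 0, 0], [0, 0, 15, 0, 0, 0, 0], [0, 0, 10, 0, 0, 0, 0], [0, 0, 10, 0, 0, 0, 0], [0, 0, 10, 0, 0, 0, 0], [0, 0, 0, 0, 0, 0, 0], [0, 0, 0, 0, 0, 0, 0]]]'

```text
time_s: 3.4
ee_pos: [0.5453, 0.0287, 0.0741]
eef_rot: [3.142, 0.001, -0.0]
force: [0.8, 0.6, 0.5]
grip_width: 0.0005
grip_force: 0.0
```

>>> carry_out --plan '[[[4.2, -0.4, 0, 0, 0, 0, 0], [4.2, -0.4, 0, 0, 0, 0, 0], [4.2, -0.4, 0, 0, 0, 0, 0], [4.2, -0.4, 0, 0, 0, 0, 0], [4.2, -0.4, 0, 0, 0, 0, 0], [3.9, -0.8, 0, 0, 0, 0, 0], [3.9, -0.8, 0, 0, 0, 0, 0], [3.9, -0.8, 0, 0, 0, 0, 0], [3.9, -0.8, 0, 0, 0, 0, 0], [3.9, -0.8, 0, 0, 0, 0, 0], [3.7, -1.6, 0, 0, 0, 0, 0], [3.7, -1.6, 0, 0, 0, 0, 0], [3.7, -1.6, 0, 0, 0, 0, 0], [3.7, -1.6, 0, 0, 0, 0, 0], [3.7, -1.6, 0, 0, 0, 0, 0], [3.2, -2.3, 0, 0, 0, 0, 0], [3.2, -2.3, 0, 0, 0, 0, 0], [3.2, -2.3, 0, 0, 0, 0, 0], [3.2, -2.3, 0, 0, 0, 0, 0], [3.2, -2.3, 0, 0, 0, 0, 0]]]'

```text
time_s: 5.07
ee_pos: [0.6207, 0.0546, 0.0743]
eef_rot: [3.142, -0.0, -0.0]
force: [-0.3, -0.6, 0.7]
grip_width: 0.0005
grip_force: 0.3
```

>>> carry_out --plan '[[[2.7, -2.9, 0, 0, 0, 0, 0], [2.7, -2.9, 0, 0, 0, 0, 0], [2.7, -2.9, 0, 0, 0, 0, 0], [2.7, -2.9, 0, 0, 0, 0, 0], [2.7, -2.9, 0, 0, 0, 0, 0], [2, -3.4, 0, 0, 0, 0, 0], [2, -3.4, 0, 0, 0, 0, 0], [2, -3.4, 0, 0, 0, 0, 0], [2, -3.4, 0, 0, 0, 0, 0], [2, -3.4, 0, 0, 0, 0, 0], [1.3, -3.5, 0, 0, 0, 0, 0], [1.3, -3.5, 0, 0, 0, 0, 0], [1.3, -3, 0, 0, 0, 0, 0], [1, -2.5, 0, 0, 0, 0, 0], [0.5, -2, 0, 0, 0, 0, 0], [0, 0, 0, 0, 0, 0, 0], [0, 0, 0, 0, 0, 0, 0]]]'

```text
time_s: 6.48
ee_pos: [0.6493, 0.1005, 0.0743]
eef_rot: [-3.142, -0.0, 0.0]
force: [-0.3, -0.0, -0.1]
grip_width: 0.0004
grip_force: 0.0
```

```bash
python3 -c "
from h import *
snap('scene','s2'); snap('side','d2')
a=cv2.imread('pics/scene0.png');a=cv2.imread('pics/s2.png')[140:250,300:440]; b=cv2.imread('pics/d2.png')[160:270,215:355]
cv2.imwrite('pics/crop2.png',np.hstack([cv2.resize(x,None,fx=2.8,fy=2.8,interpolation=cv2.INTER_CUBIC) for x in (a,b)]))"
```

```text
(no output)
```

View pics/crop2.png

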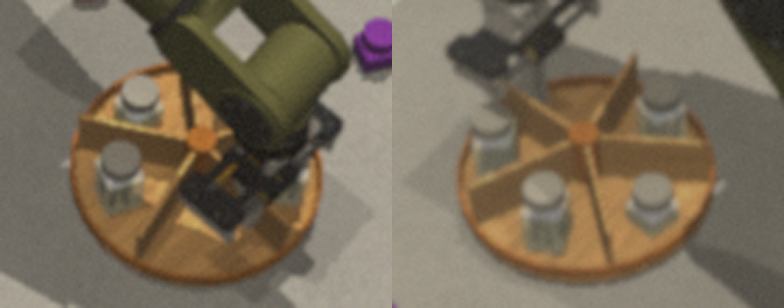

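```bash
python3 -c "
from h import *
C=np.array([.558,.125])
for f,u,v in (('s2',139/2.8+300,93/2.8+140),('d2',(652-392)/2.8+215,190/2.8+160)):
  P=pt(load(f),u,v,.074); d=P[:2]-C; print(P,np.degrees(np.arctan2(d[1],d[0]))%360,np.hypot(*d))
c=load('d2')
for u,v in [(717,155),(607,250),(475,205),(508,92),(632,62)]:
  d=pt(c,(u-392)/2.8+215,v/2.8+160,.087)[:2]-C; print(np.degrees(np.arctan2(d[1],d[0]))%360,np.hypot(*d))
for k in (-15,-9,-5,0): 
  b=np.radians(k); print(k,C+.095*np.array([np.cos(b),np.sin(b)]))
"
```

```text
[0.46351238 0.12995488 0.074     ] 176.99818999009312 0.09461745124362723
[0.45694719 0.1351933  0.074     ] 174.2399985584112 0.10156560847415508
204.19860682229861 0.14672272194538627
138.1682897987542 0.1591665942819493
79.92312968652998 0.1435426082426486
1.0773829148680771 0.10410284674110237
281.4184637006921 0.11826072354794899
-15 [0.64976295 0.10041219]
-9 [0.65183039 0.11013873]
-5 [0.6526385 0.1167202]
0 [0.653 0.125]
```

>>> carry_out --plan '[[[0.6, -2.5, 0, 0, 0, 0, 0], [0.6, -2.5, 0, 0, 0, 0, 0], [0.5, -2.5, 0, 0, 0, 0, 0], [0.4, -2.5, 0, 0, 0, 0, 0], [0.3, -2.5, 0, 0, 0, 0, 0], [0.3, -2.5, 0, 0, 0, 0, 0], [0, 0, 0, 0, 0, 0, 0], [0, 0, 0, 0, 0, 0, 0], [-1, 4, 0, 0, 0, 0, 0], [-1, 5, 0, 0, 0, 0, 0], [-1, 5, 0, 0, 0, 0, 0], [0, 0, -10, 0, 0, 0, 0], [0, 0, -15, 0, 0, 0, 0], [0, 0, -20, 0, 0, 0, 0], [0, 0, -20, 0, 0, 0, 0], [0, 0, -20, 0, 0, 0, 0], [0, 0, -20, 0, 0, 0, 0], [0, 0, -20, 0, 0, 0, 0], [0, 0, -20, 0, 0, 0, 0], [0, 0, 0, 0, 0, 0, 0]]]'

```text
time_s: 8.25
ee_pos: [0.6501, 0.1013, 0.2247]
eef_rot: [-3.141, -0.007, -0.0]
force: [0.7, -0.3, 0.7]
grip_width: 0.0002
grip_force: 0.0
```

>>> carry_out --plan '[[[-20, -1, 0, 0, 0, 0, 0], [-20, -1, 0, 0, 0, 0, 0], [-20, -1, 0, 0, 0, 0, 0], [-20, -1, 0, 0, 0, 0, 0], [-20, -1, 0, 0, 0, 0, 0], [-20, -1, 0, 0, 0, 0, 0], [-20, -1, 0, 0, 0, 0, 0], [-20, -1, 0, 0, 0, 0, 0], [-20, -1, 0, 0, 0, 0, 0], [-20, -1, 0, 0, 0, 0, 0], [-20, -1, 0, 0, 0, 0, 0], [-20, -1, 0, 0, 0, 0, 0], [0, 0, 0, 0, 0, 0, 0], [0, 0, 0, 0, 0, 0, 0]]]'

```text
time_s: 9.42
ee_pos: [0.4087, 0.1134, 0.2196]
eef_rot: [-3.141, -0.001, 0.0]
force: [0.2, -0.3, 0.6]
grip_width: 0.0002
grip_force: 0.0
```

```bash
python3 -c "
from h import *
c=snap('wrist','w3'); snap('side','d3'); snap('scene','s3'); o=telemetry.get_obs(); print(o['ee_pos'],o['eef_rot'])"
```

```text
[0.40952295 0.1133263  0.21922177] [-3.14154846e+00 -1.36201524e-04 -4.04923261e-04]
```

View pics/w3.png

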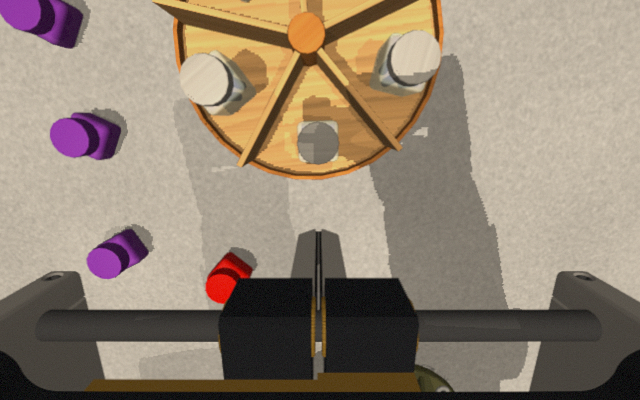

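```bash
python3 -c "
from h import *
a=cv2.imread('pics/s3.png')[140:250,300:440]; b=cv2.imread('pics/d3.png')[160:270,215:355]
cv2.imwrite('pics/crop3.png',np.hstack([cv2.resize(x,None,fx=2.8,fy=2.8,interpolation=cv2.INTER_CUBIC) for x in (a,b)]))"
```

```text
(no output)
```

View pics/crop3.png

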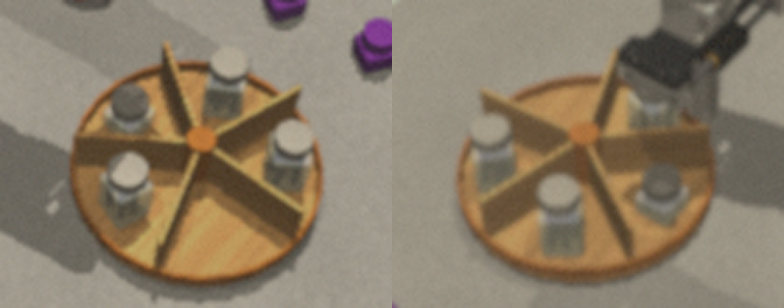

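The short jar's lid (in shadow) is now at the front: wrist (319,143), scene crop (130,102), side crop (664,183). The hub is at wrist (306,33).

```bash
python3 -c "
from h import *
C=np.array([.558,.125]); p=telemetry.get_obs()['ee_pos']; L=[]
print(pt(load('w3'),306,33,.092), telemetry.get_obs()['time_s'])
for f,u,v in (('w3',319,142.5),('s3',130/2.8+300,101/2.8+140),('d3',(664-392)/2.8+215,182/2.8+160)):
  P=pt(load(f),u,v,.074); L.append(P); d=P[:2]-C; print(P,np.degrees(np.arctan2(d[1],d[0]))%360,np.hypot(*d))
# least-squares point from three rays
A=[];B=[]
for f,u,v in (('w3',319,142.5),('s3',130/2.8+300,101/2.8+140),('d3',(664-392)/2.8+215,182/2.8+160)):
  c=load(f); d=pt(c,u,v,.074)-np.array(c['origin']); d/=np.linalg.norm(d); M=np.eye(3)-np.outer(d,d); A.append(M);B.append(M@np.array(c['origin']))
X=np.linalg.solve(sum(A),sum(B)); print('tri',X)
"
```

```text
[0.55902933 0.1240636  0.092     ] 9.5667
[0.46360931 0.11255076 0.074     ] 187.51340519166087 0.09520811823930503
[0.46392549 0.11506764 0.074     ] 186.0269434773797 0.09459738869820464
[0.45342565 0.11909649 0.074     ] 183.23107541374904 0.10474085442852019
tri [0.46070813 0.11478051 0.06717706]
```

>>> carry_out --plan '[[[13, 0, 0, 0, 0, 0, 0], [13, 0, 0, 0, 0, 0, 0], [13, 0, 0, 0, 0, 0, 0], [14, 0, 0, 0, 0, 0, 0], [0, 0, 0, 0, 0, 0, 0], [0, 0, 15, 0, 0, 0, 0], [0, 0, 15, 0, 0, 0, 0], [0, 0, 15, 0, 0, 0, 0], [0, 0, 15, 0, 0, 0, 0], [0, 0, 10, 0, 0, 0, 0], [0, 0, 10, 0, 0, 0, 0], [0, 0, 6, 0, 0, 0, 0], [0, 0, 0, 0, 0, 0, 0], [0, 0, 0, 0, 0, 0, 0]]]'

```text
time_s: 10.73
ee_pos: [0.4621, 0.1134, 0.1334]
eef_rot: [-3.142, -0.0, -0.0]
force: [0.3, -0.4, 0.5]
grip_width: 0.0003
grip_force: 0.0
```

```bash
python3 -c "
from h import *
o=telemetry.get_obs(); print(o['ee_pos'],o['eef_rot'])
ims=[]
for n in ('wrist','scene','side'):
  c=snap(n,n+'4'); p=proj(c,[.4625,.114,.074])[0]; print(n,p,proj(c,o['ee_pos']-[0,0,.019])[0])
  w=65 if n!='wrist' else 130; x,y=p.astype(int); y=min(max(y,w),400-w)
  ims.append(cv2.resize(cv2.imread(f'pics/{n}4.png')[y-w:y+w,x-w:x+w],(260,260),interpolation=cv2.INTER_CUBIC)); print(x-w,y-w)
cv2.imwrite('pics/crop4.png',np.hstack(ims))"
```

```text
[0.46207118 0.11343457 0.13343795] [-3.14157844e+00 -3.77597264e-05 -1.04183112e-04]
wrist [317.35823865 221.50295684] [318.06459439 242.71129499]
187 91
scene [345.86062153 175.99598487] [346.33383082 168.71023266]
280 110
side [310.72840415 222.52327588] [310.8063215  213.43256707]
245 157
```

View pics/crop4.png

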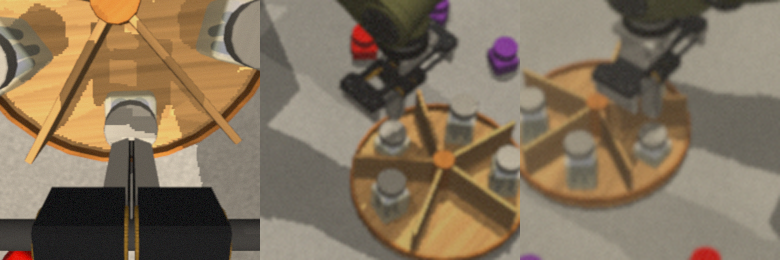

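```bash
python3 -c "
from h import *
c=load('wrist4'); im=cv2.imread('pics/wrist4.png')
t=np.linspace(0,2*np.pi,60)
im=cv2.resize(im[150:270,260:380],None,fx=4.5,fy=4.5,interpolation=cv2.INTER_CUBIC)
q=proj(c,np.c_[.4625+.0215*np.cos(t),.114+.0215*np.sin(t),0*t+.074]); q=((q-[260,150])*4.5).astype(int)
cv2.polylines(im,[q],True,(0,255,0),1); cv2.imwrite('pics/crop5.png',im)
for u,v in [(319,208),(319,213)]: print(pt(c,u,v,.074))"
```

```text
[0.4735468  0.11272603 0.074     ]
[0.469489   0.11272154 0.074     ]
```

View pics/crop5.png

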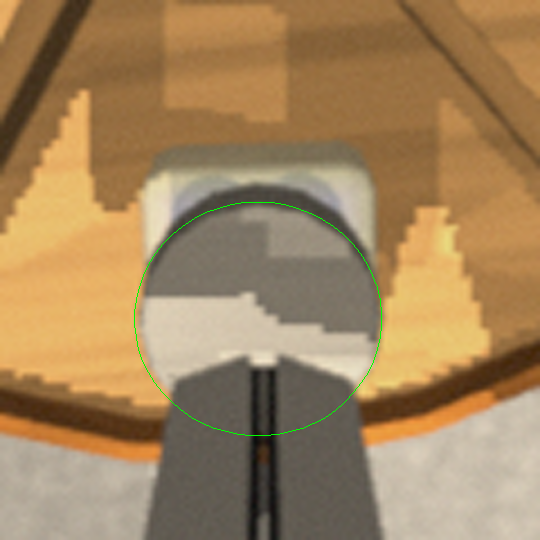

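The lid outline predicted at the measured position fits the picture to about 1 mm. I'll lower the remaining 20 mm and hold.

>>> carry_out --plan '[[[0, 0, 5, 0, 0, 0, 0], [0, 0, 5, 0, 0, 0, 0], [0, 0, 5, 0, 0, 0, 0], [0, 0, 5, 0, 0, 0, 0], [0, 0, 0, 0, 0, 0, 0], [0, 0, 0, 0, 0, 0, 0], [0, 0, 0, 0, 0, 0, 0], [0, 0, 0, 0, 0, 0, 0], [0, 0, 0, 0, 0, 0, 0], [0, 0, 0, 0, 0, 0, 0], [0, 0, 0, 0, 0, 0, 0], [0, 0, 0, 0, 0, 0, 0], [0, 0, 0, 0, 0, 0, 0], [0, 0, 0, 0, 0, 0, 0], [0, 0, 0, 0, 0, 0, 0], [0, 0, 0, 0, 0, 0, 0], [0, 0, 0, 0, 0, 0, 0], [0, 0, 0, 0, 0, 0, 0], [0, 0, 0, 0, 0, 0, 0], [0, 0, 0, 0, 0, 0, 0]]]'

```text
time_s: 12.55
ee_pos: [0.462, 0.1134, 0.1133]
eef_rot: [-3.142, -0.0, -0.0]
force: [0.1, -0.1, -0.0]
grip_width: 0.0005
grip_force: 0.0
```

>>> carry_out --plan '[[[0, 0, 0, 0, 0, 0, 0], [0, 0, 0, 0, 0, 0, 0], [0, 0, 0, 0, 0, 0, 0], [0, 0, 0, 0, 0, 0, 0], [0, 0, 0, 0, 0, 0, 0], [0, 0, 0, 0, 0, 0, 0], [0, 0, 0, 0, 0, 0, 0], [0, 0, 0, 0, 0, 0, 0], [0, 0, 0, 0, 0, 0, 0], [0, 0, 0, 0, 0, 0, 0], [0, 0, 0, 0, 0, 0, 0], [0, 0, 0, 0, 0, 0, 0], [0, 0, 0, 0, 0, 0, 0], [0, 0, 0, 0, 0, 0, 0], [0, 0, 0, 0, 0, 0, 0], [0, 0, 0, 0, 0, 0, 0], [0, 0, 0, 0, 0, 0, 0], [0, 0, 0, 0, 0, 0, 0], [0, 0, 0, 0, 0, 0, 0], [0, 0, 0, 0, 0, 0, 0]]]'

```text
time_s: 14.22
ee_pos: [0.462, 0.1134, 0.1132]
eef_rot: [3.142, 0.0, -0.0]
force: [-0.6, 0.6, 0.7]
grip_width: 0.0006
grip_force: 0.0
```

```bash
python3 -c "
from h import *
print(ctrl.hand_in())"
```

```text
the job is handed in; nothing more can be done
None
```

The short jar now stands at the front of the turntable (measured about 6° from straight in front), the closed fingertips held about 2 cm above the middle of its lid for about 3 s, and the job is handed in still pointing there.

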